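Refit the battery cover of a pH meter

ROBOT

A 6-joint arm with a two-finger parallel gripper is mounted at the origin on a cart in front of the work surface, level with it; the furniture and walls round the work are solid. World frame = base frame: x ahead of the robot, y to its left, z up, the work surface at z = 0. Lengths are in m, angles in rad, forces in N, time in s.
With the tool pointing down it reaches from about 0.25 to 0.725 m from the base axis. Payload 4 kg.
Tool frame: the origin (TCP) lies midway between the tips of the shut fingers; the grasp point (between the pads) lies 19 mm behind it; x points along the fingers, y is the direction in which the jaws open and shut, and the axes are right-handed (so a half turn about x gives the same grasp; the last joint's range is limited). The gripper opens to 85 mm and grips with 20 to 120 N. Pads are 22 mm wide; open, the fingers measure 114 mm over their backs; the gripper's body (76 mm by 85 mm) begins 54 mm behind the grasp point. The pads swing forward as they close: fully open they stand 13 mm farther back than shut.
Start: joints at [1.269, 0.241, 0.005, 1.335, 0, 1.571], TCP at [0.149, 0.477, 0.231] pointing down, gripper open.
Joint ranges: [-2.72, 2.72], [-1.05, 1.87], [-1.09, 1.28], [-1.99, 2.15], [-1.42, 1.44], [-3.14, 3.14]. Speed limits (rad/s): [2.79, 2.79, 3.14, 3.14, 3.14, 3.14].

INTERFACE

Orientations are given as a unit quaternion [x, y, z, w].
In Python, from workcell import * gives the robot as it stands.
- The arm moves only by the tool play_rows, never from a script. Its argument "plan" is a list of rows, each a list of 7 numbers: the shift along the tool's x, y, z in mm, then the turn, a rotation vector about the tool's x, y, z in rad, then the closure, from -1 (fully open) to 1 (shut). In form: [[x, y, z, rx, ry, rz, grip], ...]. A call has 1 to 20 rows; each row shifts and turns the commanded pose from where the row before left it, along the tool's axes as they then stand; what a row does not reach is not made up. A row lasts 1/12 s, in which the tool goes at most 41.7 mm and 7.16 degrees, less where a joint would pass 70% of its speed; a pose out of reach is approached as far as the arm can. A call with a gripper value outside its range is refused whole. The fingers move at their own pace and stop on an object; the grip force is fixed at half the most. Time passes only in rows, so rows that do not move let the fingers close. It gives the time, the measured TCP pose, the force and the opening at its end, in the units of the state.
- get_obs(): the state, without advancing time (a new reading comes with each control period).
- camera(name): name is "scene" or "top" or "wrist"; returns a dict with "frame" (420x560x3 uint8, red, green, blue), "depth" (420x560 float32, m along the optical axis (not along the pixel's ray), 0 where there is no reading), "fx", "fy", "cx", "cy" (pixels), "camera_from_world" (4x4, takes a point from world to camera coordinates). Camera axes: x right, y up, looking along -z (the intrinsics and any distortion apply to the point x, -y, -z); pixel columns grow to the right and rows downward; lengths in m; the calibration is good to about 2 mm. A picture is of the moment at which its call begins.
- job_done(): hands the job in, once; it reports no verdict.
Trained networks look in a picture, given as the dict that the camera call returned (one of the last four; its "shot" number tells which), for a name from the list of things; names that differ only in an ending like _2 or _b are one class to them, and where a whole thing is asked for, a point or a joint stands for the part that bears it (a point fixed in the world has none). Each returns a list of dicts, best first, with "confidence" (0 to 1); they miss things now and then, are a little off and sometimes report something else, mostly with a low value. They report only what shows in the picture. A call takes as long as a camera call. They do not tell look-alikes from the thing itself.
- search_frame(thing, picture): "centre" ([x, y, z] in m, in world coordinates, good to about 4 mm: the middle of the surface that is visible of it).
- pinpoint(thing, picture): "centre" ([x, y, z] in m, in world coordinates, good to about 4 mm: a listed point, or the origin of a listed thing).
The state is a dict: "clock": time; "joint_pos": joint angles; "joint_vel": joint speeds; "tau": joint torques, N m; "eef_pos": TCP position; "tool_rot": TCP orientation; "ft_force": force on the tool from outside, world axes, zero at the start; "ft_torque": the same for the moment, N m; "grip_width": finger opening in m.
Only numpy, scipy, OpenCV 4.12 (cv2) and the standard library are available. Lean on these libraries where they do the work, as an engineer would, in place of code of your own. Each camera call takes 0.05 s, during which the arm holds its last target. There are 200 camera calls.

TASK

The pH meter lies face down in its cradle with fresh batteries in the open bay. Put its battery cover back on: hook the cover's two tabs into the slot under the meter's head with the cover tilted, push it right in and swing it down over the bay, then press on the ribbed end against the sprung pad and drag it back towards the tail until its tongue is locked under the catch lip. Leave everything else on the bench where it is.

Things in the scene. Friction and masses are not known exactly. Their poses are not given: they have to be found in the camera images.
- meter: Dark teal hand-held pH meter, face down in a flat grey metal cradle fixed to the bench (224 x 96 mm, 46 mm high in all). Origin: on the bench under the middle of the battery bay; x runs from the narrow tail to the wide head, z up. Grip section 54 mm wide (y -27 to 27 mm), x -66 to 53 mm, with plain sides free for fingers beside it; head 80 mm wide from x = 53 mm on.
- meter_bay (a point): Where the cover's origin is when the cover is home, axes as the meter's: x 0, y 0, z 30 mm on the meter. The bay is open on top; its long side walls (23 to 27 mm out from the middle line) have rounded tops at z = 39.5 mm on the meter. Three batteries in the bay reach z = 37.7 mm, from x = -18 to 31 mm.
- meter_pad (a point): Middle of the top of the black sprung rubber pad (8 x 26 mm) in the bay, as it stands with the cover off: at x = -25 mm, z = 45.5 mm on the meter. It yields straight down: 1.2 N to start, 0.6 N more per mm, up to 9 mm. It holds the tongue end of the cover up, so that the tongue meets the catch lip's face unless pressed down.
- meter_slot (a point): Middle of the mouth of the slot under the head's lip, axes as the meter's: at x = 53 mm, z = 35.5 mm on the meter. The slot faces the tail, is 46 mm wide, 9 mm high (z 31 to 40 mm on the meter) and 15.5 mm deep; the lip above is 6 mm thick with a rounded edge.
- meter_catch (a point): Middle of the lower edge of the catch lip at the tail end of the bay, axes as the meter's: at x = -46 mm, z = 40 mm on the meter. The lip is 6 mm thick (z 40 to 46 mm) and as wide as the grip section; under it a recess open towards the head, 5.5 mm deep, floor at z = 32.5 mm.
- cover: Light grey loose battery cover, about 60 g, right way up on the bench. Origin: middle of its underside; x runs to the end with two tabs, z up. Plate 88 x 64 mm, z 12 to 16 mm. Long side walls down to z = 0: 64 mm apart outside (grasp here, across y), 58 mm inside; they go outside the grip section. Plastic on plastic is slippery (friction about 0.25).
- cover_tabs (a point): Point midway between the tips of the two tabs, which stand out 16 mm from the +x end of the plate: at x = 60 mm, z = 8 mm on the cover. Each tab is 4 mm thick (z 6 to 10 mm) and 12 mm wide, 8 to 20 mm out from the middle line, with a rounded tip. At home the tabs are 7 mm in the slot; pushed fully in, 15.5 mm.
- cover_tongue (a point): Tip of the single tongue, 30 mm wide and 4 mm thick (z 6 to 10 mm), that stands out 6 mm from the -x end of the plate: at x = -50 mm, z = 8 mm on the cover. Home, it is 4 mm under the catch lip (5.5 mm at the stop); it can drop past the lip only with the cover 4.5 to 8.5 mm towards the head from home. Fully pressed, the cover is 2.5 mm below home.
- cover_ribs (a point): Middle of the patch of fine, nearly flat thumb ribs (22 x 28 mm) on top of the cover near its tongue end: at x = -23.5 mm, z = 16 mm on the cover. Place to press, close to the sprung pad below.
- beaker_empty: Empty clear beaker, 83 x 78 x 78 mm, on the bench; a bystander. It may stand to the left or to the right of the meter, opposite the cover. Origin under its middle.
- cream_jar: Small white lidded jar, 51 x 51 x 40 mm; a bystander. Origin under its middle.
- amber_60: Small amber bottle with a white cap, 37 x 37 x 75 mm; a bystander. Origin under its middle.
- dropper: Amber dropper bottle with an orange cap, 33 x 33 x 88 mm; a bystander. Origin under its middle.
- black_tape: Roll of black tape, 60 x 60 x 18 mm; a bystander. Origin under its middle.
- beaker_cream_a: Beaker with white cream, 78 x 78 x 96 mm; a bystander. Origin under its middle.
- beaker_clear: Large clear beaker, 90 x 90 x 115 mm; a bystander. Origin under its middle.
There are look-alikes about, which are no part of the job. What is shaped like the cover but green is not meant.

How it is judged:
On the way:
1. the cover's tabs are in the slot under the head's lip while the cover is tilted, its tongue end raised (x of cover_tabs in the frame of meter_slot above 0.004 m and z of cover_tabs in the frame of meter_slot between -0.006 and 0.004 m and z of cover_tongue in the frame of meter_catch above 0.007 m and angle between cover's own z axis and vertical below 0.7 rad), for 0.05 s.
At the end, for the whole second after the job is handed in: The cover lies at rest on the meter, level within 0.06 rad and centred within 4 mm, with its two tabs in the slot under the head's lip (at least 4 mm in) and its tongue at least 2 mm under the catch lip at the tail (x of cover_tongue in the frame of meter_catch below -0.002 m and z of cover_tongue in the frame of meter_catch between -0.008 and 0 m and x of cover_tabs in the frame of meter_slot above 0.004 m and z of cover_tabs in the frame of meter_slot between -0.006 and 0.0045 m and y of cover in the frame of meter between -0.004 and 0.004 m and angle between cover's own z axis and vertical below 0.06 rad and linear speed of cover below 0.01 m/s); the robot touches nothing.
It fails at once if a bystander (beaker, jar, bottle, tape roll) is pushed more than 25 mm or tipped (distance of any of beaker_empty, cream_jar, amber_60, dropper, black_tape, beaker_cream_a, beaker_clear from where it was at the start of the episode above 0.025 m or angle between any of beaker_empty, amber_60, dropper, cream_jar, beaker_cream_a, beaker_clear's own z axis and vertical above 0.5 rad).
It also fails if it takes over 51 s, if anything falls off the work surface, if the arm or the gripper's body presses on something with over 40 N, if the wrist force passes 120 N, or if a joint passes its speed limit or range.

## Working session

There is one attempt and no reset: what is moved stays moved. The work goes in short steps, Python scripts to look and compute and a tool call to move; the robot and the scene stay as the last step left them, time stands still between calls to the robot, and variables do not carry over. Pictures are saved under pics/ and viewed, about 8 in all and at most 12, crops included, and the job is handed in when it is done.

Besides the shell and the picture viewer there is one more tool, called as name(argument=value, ...), one argument or row to a line, values as JSON. play_rows: Moves the arm, as the interface text tells. Its arguments: {"type":"object","properties":{"plan":{"type":"array","items":{"type":"array","items":{"type":"number"}}}},"required":["plan"]}

```bash
mkdir -p pics; ls
cat > h.py <<'E'
from workcell import *
import numpy as np, cv2
from scipy.spatial.transform import Rotation as R
def world(p,u,v,r=1):
    d=p["depth"]; z=d[v,u]
    if not z: return None
    c=np.array([(u-p["cx"])/p["fx"]*z,-(v-p["cy"])/p["fy"]*z,-z,1])
    return (np.linalg.inv(p["camera_from_world"])@c)[:3]
def cloud(p):
    d=p["depth"].astype(float); v,u=np.mgrid[:d.shape[0],:d.shape[1]]
    c=np.stack([(u-p["cx"])/p["fx"]*d,-(v-p["cy"])/p["fy"]*d,-d,np.ones_like(d)],-1)
    return (c@np.linalg.inv(p["camera_from_world"]).T)[...,:3]
def pix(p,w):
    c=p["camera_from_world"]@np.append(w,1); return p["cx"]+p["fx"]*c[0]/-c[2], p["cy"]-p["fy"]*c[1]/-c[2]
def save(img,name): cv2.imwrite("pics/"+name,cv2.cvtColor(img,cv2.COLOR_RGB2BGR))
E
python3 - <<'E'
from h import *
o=get_obs(); print(o["clock"],o["eef_pos"],o["tool_rot"],o["grip_width"])
for n in ["top","scene"]:
    p=camera(n); save(p["frame"],n+"0.png")
    for t in ["meter","meter_bay","meter_pad","meter_slot","meter_catch","cover","cover_tabs","cover_tongue","cover_ribs","beaker_empty"]:
        for r in pinpoint(t,p)[:3]: print(n,t,np.round(r["centre"],3),round(r["confidence"],2),np.round(pix(p,r["centre"])))
E
```

```text
pics
0.0 [0.14843485 0.4768025  0.23043212] [ 0.10560402  0.6991878  -0.10703593  0.69894743] 0.08558733055106557
top meter [ 0.563 -0.018  0.001] 0.92 [305. 216.]
top meter_bay [ 0.565 -0.019  0.033] 0.97 [306. 214.]
top meter_pad [ 0.539 -0.013  0.045] 0.86 [304. 222.]
top meter_slot [ 0.62  -0.026  0.035] 0.65 [308. 196.]
top meter_slot [ 0.522 -0.006  0.041] 0.42 [302. 227.]
top meter_catch [ 0.518 -0.007  0.038] 0.77 [302. 229.]
top meter_catch [ 0.518 -0.243 -0.   ] 0.35 [378. 231.]
top meter_catch [ 0.788 -0.156 -0.001] 0.32 [349. 147.]
top cover [ 0.388  0.4   -0.002] 0.8 [166. 272.]
top cover [0.53  0.141 0.002] 0.74 [253. 226.]
top cover [ 0.454  0.261 -0.   ] 0.63 [213. 251.]
top cover_tabs [0.513 0.264 0.01 ] 0.91 [213. 231.]
top cover_tabs [0.543 0.197 0.006] 0.86 [235. 222.]
top cover_tabs [0.438 0.368 0.01 ] 0.58 [177. 256.]
top cover_tongue [0.346 0.434 0.01 ] 0.69 [153. 286.]
top cover_tongue [0.404 0.263 0.006] 0.67 [212. 267.]
top cover_tongue [0.516 0.09  0.009] 0.64 [270. 231.]
top cover_ribs [0.432 0.261 0.015] 0.93 [212. 258.]
top cover_ribs [0.524 0.116 0.014]
[... 458 characters left out ...]
]
scene cover [0.385 0.399 0.002] 0.69 [163. 182.]
scene cover [ 0.529  0.139 -0.004] 0.59 [245. 214.]
scene cover [0.454 0.261 0.002] 0.55 [202. 199.]
scene cover_tabs [0.512 0.263 0.006] 0.94 [219. 190.]
scene cover_tabs [0.548 0.193 0.007] 0.82 [241. 198.]
scene cover_tabs [0.435 0.367 0.008] 0.6 [182. 180.]
scene cover_tongue [0.402 0.264 0.01 ] 0.85 [186. 203.]
scene cover_tongue [0.346 0.428 0.007] 0.79 [148. 180.]
scene cover_tongue [0.514 0.091 0.01 ] 0.59 [248. 223.]
scene cover_ribs [0.527 0.112 0.016] 0.85 [249. 215.]
scene cover_ribs [0.37  0.414 0.02 ] 0.71 [155. 177.]
scene cover_ribs [0.429 0.264 0.012] 0.62 [194. 199.]
scene beaker_empty [ 0.511 -0.241  0.001] 0.6 [321. 311.]
```

Run:
```python
import cv2
a=cv2.imread("pics/top0.png")[130:320,130:410]
cv2.imwrite("pics/c0.png",cv2.resize(a,None,fx=2.8,fy=2.8,interpolation=2))
```

```text
(no output)
```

View pics/c0.png

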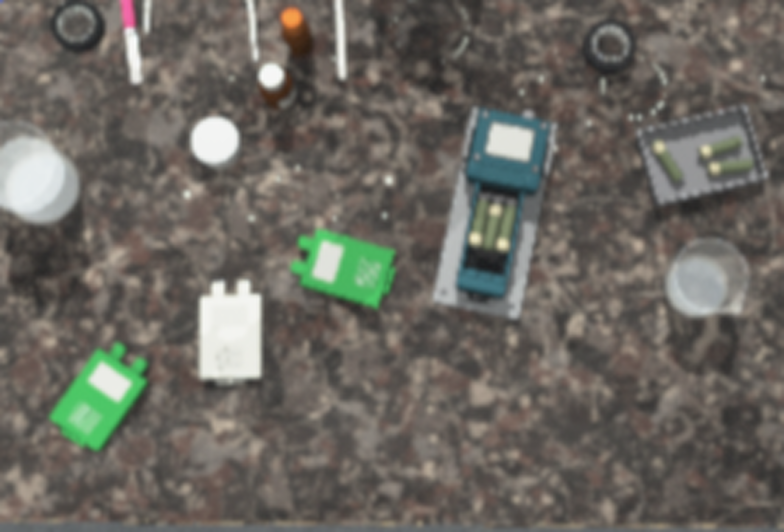

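The light grey cover is the one at top pixel (212,250), crop (230,335). The two look-alikes at (253,226) and (166,272) are green, so they are not meant. The meter is at (306,214), with its head away from the robot and the cover on its left. I'll move above the cover for a close look.

```bash
cat >> h.py <<'E'
def obs(): o=get_obs(); return np.array(o["eef_pos"]),R.from_quat(o["tool_rot"])
def toolR(yaw,tilt=0.0):
    # tool x down, tool y along -(meter/cover y) or + ; tilt = nose-down angle of carried cover
    b=R.from_matrix(np.array([[0,0,1],[0,1,0],[-1,0,0]]).T@np.eye(3)) # placeholder
    X=np.array([0,0,-1]);Y=np.array([0,1,0]);Z=np.cross(X,Y)
    return R.from_euler('z',yaw)*R.from_euler('y',tilt)*R.from_matrix(np.stack([X,Y,Z],1))
def plan(p0,r0,p1,r1,grip,n):
    rv=(r0.inv()*r1).as_rotvec(); p,r=np.array(p0),r0; out=[]
    for i in range(1,n+1):
        s=i/n; q=p0+(np.array(p1)-p0)*s; rq=r0*R.from_rotvec(rv*s)
        d=r.inv().apply(q-p)*1e3; w=np.round((r.inv()*rq).as_rotvec(),4); d=np.round(d,1)
        out.append([*map(float,d),*map(float,w),grip]); p=p+r.apply(d/1e3); r=r*R.from_rotvec(w)
    return out
E
python3 - <<'E'
from h import *
p,r=obs(); print(np.round(r.as_matrix(),3))
t=toolR(0); print(t.as_matrix())
p=np.array(p)
for a in plan(p,r,[0.40,0.262,0.22],t,-1,14): print(a)
E
```

```text
[[ 0.     0.297  0.955]
 [ 0.     0.955 -0.297]
 [-1.     0.     0.   ]]
[[ 0.  0.  1.]
 [ 0.  1.  0.]
 [-1.  0.  0.]]
[0.8, -9.4, 21.7, -0.0216, 0.0, -0.0, -1]
[0.8, -9.8, 21.5, -0.0215, 0.0, -0.0, -1]
[0.8, -10.3, 21.3, -0.0216, 0.0, -0.0, -1]
[0.8, -10.7, 21.1, -0.0215, 0.0, -0.0, -1]
[0.8, -11.2, 20.8, -0.0216, 0.0, -0.0, -1]
[0.9, -11.6, 20.6, -0.0215, 0.0, -0.0, -1]
[0.8, -12.1, 20.3, -0.0216, 0.0, -0.0, -1]
[0.8, -12.5, 20.1, -0.0215, 0.0, -0.0, -1]
[0.8, -12.9, 19.8, -0.0216, 0.0, -0.0, -1]
[0.8, -13.4, 19.5, -0.0215, 0.0, -0.0, -1]
[0.8, -13.8, 19.2, -0.0216, 0.0, -0.0, -1]
[0.8, -14.2, 18.9, -0.0216, 0.0, -0.0, -1]
[0.8, -14.6, 18.6, -0.0215, 0.0, -0.0, -1]
[0.8, -15.0, 18.3, -0.0216, 0.0, -0.0, -1]
```

play_rows(
  plan=[
    [1,-13,30.4,0,0,0,-1],
    [1,-13,30.4,0,0,0,-1],
    [1,-13,30.4,0,0,0,-1],
    [1,-13,30.4,0,0,0,-1],
    [1,-13,30.4,0,0,0,-1],
    [1,-13,30.4,0,0,0,-1],
    [1,-13,30.4,0,0,0,-1],
    [1,-13,30.4,0,0,0,-1],
    [1,-13,30.4,0,0,0,-1],
    [1,-13,30.4,0,0,0,-1],
    [0,0,0,-0.1,0,0,-1],
    [0,0,0,-0.1,0,0,-1],
    [0,0,0,-0.102,0,0,-1],
    [0,0,0,0,0,0,-1],
    [0,0,0,0,0,0,-1],
  ],
)

```text
clock: 2.35
eef_pos: [0.4003, 0.2628, 0.2213]
tool_rot: [0.001, 0.707, -0.001, 0.707]
ft_force: [0.3, 0.0, -0.2]
grip_width: 0.0851
```

Run:
```python
from h import *
p,r=obs(); print(p,r.as_matrix().round(3))
c=camera("wrist"); save(c["frame"],"w1.png"); np.savez("w1.npz",**{k:c[k] for k in c if k!='shot'})
for t in ["cover","cover_tabs","cover_tongue","cover_ribs"]:
    for x in pinpoint(t,c)[:2]: print(t,np.round(x["centre"],4),round(x["confidence"],2),np.round(pix(c,x["centre"])))
P=cloud(c); f=c["frame"].astype(int)
m=(P[...,2]>.012)&(P[...,2]<.022)&(abs(P[...,0]-.454)<.09)&(abs(P[...,1]-.262)<.06)&(f.min(-1)>110)
q=P[m][:,:2].astype(np.float32); print(m.sum(),cv2.minAreaRect(q), np.median(P[m][:,2]))
```

```text
[0.40026695 0.2628427  0.22125961] [[-0.     0.003  1.   ]
 [-0.     1.    -0.003]
 [-1.    -0.    -0.   ]]
cover [ 0.5336  0.1366 -0.001 ] 0.79 [189. 281.]
cover [0.4533 0.2661 0.0008] 0.75 [287. 224.]
cover_tabs [0.436  0.3681 0.0051] 0.89 [370. 211.]
cover_tabs [0.5455 0.1943 0.008 ] 0.76 [232. 292.]
cover_tongue [0.4049 0.2659 0.0101] 0.84 [286. 188.]
cover_tongue [0.5163 0.0922 0.0091] 0.79 [151. 273.]
cover_ribs [0.3619 0.4141 0.0135] 0.82 [418. 151.]
cover_ribs [0.4364 0.2651 0.0189] 0.77 [286. 215.]
3629 ((0.453618586063385, 0.2624892592430115), (0.08854563534259796, 0.06402042508125305), 1.842578649520874) 0.015184850918514237
```

View pics/w1.png

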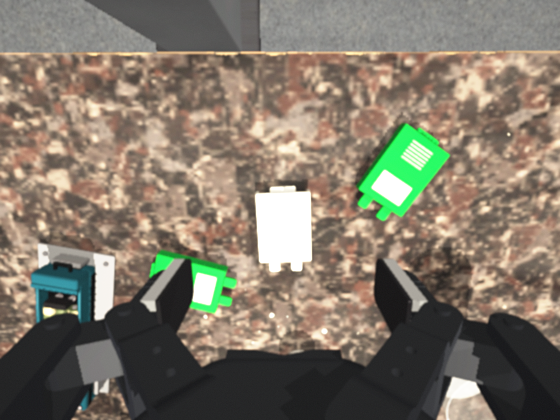

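The picture shows the cover at (285,228), tabs pointing away from the robot, with clear space for both fingers. Depth fit: centre (0.4536, 0.2625), yaw +0.032.

play_rows(
  plan=[
    [0,0,22.7,-0.035,0,0,-1],
    [0,0.3,22.7,0,0,0,-1],
    [33,0,0,0,0,0,-1],
    [33,0,0,0,0,0,-1],
    [33,0,0,0,0,0,-1],
    [33,0,0,0,0,0,-1],
    [32,0,0,0,0,0,-1],
    [25,0,0,0,0,0,-1],
    [20,0,0,0,0,0,-1],
    [10,0,0,0,0,0,-1],
    [5,0,0,0,0,0,-1],
    [0,0,0,0,0,0,-1],
    [0,0,0,0,0,0,-1],
  ],
)

```text
clock: 3.68
eef_pos: [0.4464, 0.2646, -0.0018]
tool_rot: [-0.012, 0.706, 0.013, 0.707]
ft_force: [0.6, 1.0, 0.5]
grip_width: 0.0854
```

play_rows(
  plan=[
    [0,0,0,0,0,0,0],
    [0,0,0,0,0,0,0.5],
    [0,0,0,0,0,0,1],
    [0,0,0,0,0,0,1],
    [0,0,0,0,0,0,1],
    [0,0,0,0,0,0,1],
    [0,0,0,0,0,0,1],
    [0,0,0,0,0,0,1],
  ],
)

```text
clock: 4.35
eef_pos: [0.447, 0.2648, -0.0008]
tool_rot: [-0.012, 0.706, 0.013, 0.708]
ft_force: [-1.1, -0.4, 5.5]
grip_width: 0.0622
```

Run:
```python
from h import *
def ang(s,c): d=s-c; return np.arctan2(d[1],d[0])
for n in ["top","scene"]:
    c=camera(n); P=cloud(c)
    pts={}
    for t in ["meter_bay","meter_pad","meter_slot","meter_catch"]:
        x=pinpoint(t,c)
        if x: pts[t]=x[0]["centre"]; print(n,t,np.round(x[0]["centre"],4),round(x[0]["confidence"],2))
    hsv=cv2.cvtColor(c["frame"],cv2.COLOR_RGB2HSV)
    near=(abs(P[...,0]-.57)<.16)&(abs(P[...,1]+.02)<.1)&(c["depth"]>0)
    m=near&(hsv[...,0]>85)&(hsv[...,0]<110)&(hsv[...,1]>100)&(P[...,2]>.03)&(P[...,2]<.056)
    Q=P[m]; print("teal",m.sum(),Q.min(0).round(4),Q.max(0).round(4), cv2.minAreaRect(Q[:,:2].astype(np.float32)))
    # cradle plate
    m2=near&(P[...,2]>.002)&(P[...,2]<.02)&(hsv[...,1]<60); Q2=P[m2]
    print("cradle",m2.sum(),np.percentile(Q2[:,2],[5,50,95]),cv2.minAreaRect(Q2[:,:2].astype(np.float32)))
    np.save(n+"_teal.npy",Q)
    yaw=-.152;u=np.array([np.cos(yaw),np.sin(yaw)]);v=np.array([-u[1],u[0]])
    s=Q[:,:2]@u; w=Q[:,:2]@v
    # centreline per slice
    for a in np.arange(s.min(),s.max(),.012):
        k=(s>=a)&(s<a+.012)
        if k.sum()>8: print(round(a+.006,4),k.sum(),(w[k].min()*1e3).round(1),(w[k].max()*1e3).round(1),(1e3*np.median(Q[k,2])).round(1),(1e3*Q[k,2].max()).round(1))
```

```text
top meter_bay [ 0.5637 -0.0179  0.0331] 0.87
top meter_pad [ 0.5409 -0.0091  0.0464] 0.63
top meter_slot [ 0.621  -0.0238  0.0332] 0.83
top meter_catch [ 0.5226 -0.0095  0.0378] 0.86
teal 443 [ 0.5    -0.0733  0.0302] [0.6984 0.0174 0.0538] ((0.5994893908500671, -0.022001169621944427), (0.07678507268428802, 0.19426418840885162), 78.97307586669922)
cradle 1827 [0.0021605  0.004156   0.00977302] ((0.5699939727783203, -0.019983626902103424), (0.3199763894081116, 0.19993099570274353), 0.004492043051868677)
0.504 69 49.3 95.2 46.0 52.4
0.516 47 51.0 95.7 46.0 53.8
0.612 17 33.0 93.5 38.9 48.4
0.624 108 29.3 104.9 45.8 51.3
0.636 81 29.7 103.3 46.0 51.8
0.648 24 28.6 105.3 45.8 51.4
0.66 26 27.8 104.2 47.8 51.6
0.672 25 28.3 102.6 46.7 52.0
0.684 33 30.2 101.1 47.1 51.0
0.696 10 41.0 87.5 44.8 49.5
scene meter_bay [ 0.5661 -0.0208  0.0299] 0.83
scene meter_pad [ 0.543  -0.0096  0.0461] 0.55
scene meter_slot [ 0.62   -0.0238  0.0333] 0.73
scene meter_catch [ 0.5239 -0.011   0.0347] 0.8
teal 69 [ 0.5097 -0.0793  0.0379] [0.698  0.0188 0.0488] ((0.5994815230369568, -0.018888093531131744), (0.0714174136519432, 0.19240599870681763), 74.22850799560547)
cradle 1159 [0.0021156  0.00517056 0.01696261] ((0.569809079170227, -0.019996345043182373), (0.31970077753067017, 0.1989455223083496), 0.4078633189201355)
0.6392 12 33.5 91.3 46.6 48.8
0.6872 14 24.9 95.8 45.7 47.6
```

play_rows(
  plan=[
    [-10,0,0,0,0,0,1],
    [-20,0,0,0,0,0,1],
    [-30,0,0,0,0,0,1],
    [-30,0,0,0,0,0,1],
    [-30,0,0,0,0,0,1],
    [-20,0,0,0,0,0,1],
    [-10,0,0,0,0,0,1],
    [0,0,0,0,0,0,1],
  ],
)

```text
clock: 5.52
eef_pos: [0.4472, 0.2649, 0.1506]
tool_rot: [-0.011, 0.705, 0.014, 0.709]
ft_force: [-0.4, 0.6, -1.2]
grip_width: 0.0623
```

Run:
```python
from h import *
p,r=obs(); c=camera("wrist"); T=np.linalg.inv(c["camera_from_world"])
print(p, "cam pos rel tcp (tool)",r.inv().apply(T[:3,3]-p), "look (tool)",r.inv().apply(-T[:3,2]),c["fx"])
save(c["frame"],"w2.png")
```

```text
[0.44716774 0.26494959 0.15055712] cam pos rel tcp (tool) [-0.14188897 -0.00017068 -0.07094542] look (tool) [ 0.96114986 -0.00109757  0.27602491] 305.39771289715173
```

View pics/w2.png

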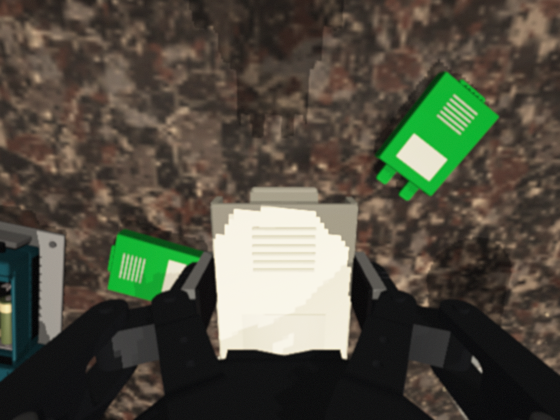

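The cover is held straight between the pads, tongue at (285,193). Next I'll move beside the meter for a close measurement.

play_rows(
  plan=[
    [-2,-20,16,0.09,0,0,1],
    [-2,-22,16,0.09,0,0,1],
    [-2,-27,20,0,0,0,1],
    [-2,-27,20,0,0,0,1],
    [-2,-27,20,0,0,0,1],
    [0,-24,10,0,0,0,1],
    [0,0,0,0,0,0,1],
    [0,0,0,0,0,0,1],
    [0,0,0,0,0,0,1],
  ],
)

```text
clock: 6.32
eef_pos: [0.5299, 0.1077, 0.1555]
tool_rot: [0.051, 0.707, -0.051, 0.704]
ft_force: [0.2, -0.3, -0.2]
grip_width: 0.0624
```

Run:
```python
from h import *
p,r=obs(); print(p,r.as_matrix().round(3).tolist()); c=camera("wrist")
save(c["frame"],"w3.png"); np.savez("w3.npz",**{k:c[k] for k in c if k!='shot'},p=p,r=r.as_quat())
for t in ["meter_bay","meter_pad","meter_slot","meter_catch","cover","cover_tabs","cover_tongue","cover_ribs"]:
    for x in pinpoint(t,c)[:3]: print(t,np.round(x["centre"],4),round(x["confidence"],2),np.round(pix(c,x["centre"])),(r.inv().apply(x["centre"]-p)*1e3).round(1))
```

```text
[0.52993249 0.10769734 0.15552558] [[-0.004, 0.145, 0.989], [-0.0, 0.989, -0.145], [-1.0, -0.001, -0.004]]
meter_bay [ 0.5692 -0.0153  0.0336] 0.9 [162. 262.] [ 121.8 -115.9   57.1]
meter_pad [ 0.546  -0.0123  0.0425] 0.93 [154. 242.] [ 113.  -116.3   33.7]
meter_slot [ 0.6215 -0.0275  0.0369] 0.93 [162. 313.] [ 118.3 -120.4  110.6]
meter_catch [ 0.5253 -0.0047  0.0448] 0.67 [156. 220.] [ 110.8 -111.8   12.1]
cover [0.537  0.1088 0.1542] 0.85 [288. 276.] [1.3 2.1 6.8]
cover [0.5344 0.1364 0.0017] 0.62 [313. 196.] [153.8  29.2   0.8]
cover_tabs [0.5427 0.1936 0.007 ] 0.89 [373. 197.] [148.5  87.    0.7]
cover_tongue [0.5152 0.0954 0.0093] 0.68 [269. 185.] [146.3 -14.2 -12.3]
cover_tongue [0.4894 0.1163 0.164 ] 0.66 [290. 190.] [ -8.3   2.6 -41.4]
cover_ribs [0.5145 0.1118 0.1761] 0.71 [289. 253.] [-20.5   1.8 -15.9]
cover_ribs [0.5238 0.1099 0.0165] 0.64 [286. 193.] [139.    1.4  -5.9]
```

View pics/w3.png

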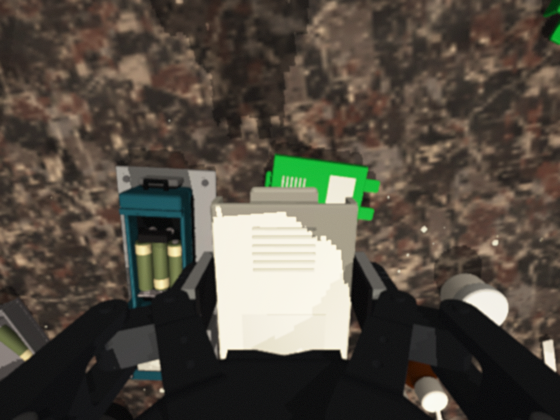

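The picture shows the meter tail block at (155,200), bay with batteries at (158,260), and the held cover tongue at (285,193).

Run:
```python
from h import *
d=np.load("w3.npz"); c={k:d[k] for k in d}; P=cloud(c); p=d["p"]; r=R.from_quat(d["r"])
hsv=cv2.cvtColor(c["frame"],cv2.COLOR_RGB2HSV); v,u=np.mgrid[:420,:560]
yaw=-.145;U=np.array([np.cos(yaw),np.sin(yaw)]);V=np.array([-U[1],U[0]])
S=P[...,:2]@U*1e3; W=P[...,:2]@V*1e3; Z=P[...,2]*1e3
teal=(hsv[...,0]>85)&(hsv[...,0]<112)&(hsv[...,1]>80)&(u<215)&(Z>30)&(Z<52)
for row in range(180,306,4):
    k=teal[row]
    if k.sum()>1:
        i=np.where(k)[0]; print(row,i[0],i[-1],"S",S[row,i].mean().round(1),"W",W[row,i[0]].round(1),W[row,i[-1]].round(1),"Z",Z[row,i[0]].round(1),Z[row,i[-1]].round(1))
# cradle: plate low
pl=(Z>1)&(Z<20)&(hsv[...,1]<50)&(u<215)&(u>110)&(v>150)&(v<300)&(hsv[...,2]>100)
for col in (125,150,175,200,210):
    i=np.where(pl[:,col])[0]; print(col,i[:2],S[i[:1],col],W[i[:1],col],Z[i[:3],col])
for col in (135,145,170,178):
    i=np.where(teal[:,col]&(v[:,col]<225))[0]; print("blk",col,i[0],i[-1],S[i[0],col],S[i[-1],col],Z[i,col].round(0))
# held cover
q=r.inv().apply((P-p).reshape(-1,3)).reshape(P.shape)*1e3
k=(q[...,0]<5)&(q[...,0]>-40)&(u>195)&(u<365)&(v>180)&(v<300)&(hsv[...,2]>100)&(abs(q[...,1])<40)
for row in (190,195,205,215,230,245,260,280,300):
    i=np.where(k[row])[0]
    if len(i): print("cov",row,i[0],i[-1],q[row,i[0]].round(1),q[row,i[-1]].round(1),q[row,285].round(1))
```

```text
192 124 185 S 496.7 W 45.9 94.2 Z 42.3 30.1
196 119 185 S 498.9 W 42.5 94.8 Z 44.9 33.1
200 119 186 S 502.3 W 41.9 94.4 Z 44.7 30.1
204 120 186 S 505.9 W 42.3 94.0 Z 44.8 30.0
208 120 186 S 509.6 W 41.9 94.2 Z 45.1 31.6
212 120 186 S 513.1 W 41.5 94.2 Z 45.2 32.5
216 125 187 S 517.6 W 42.4 94.2 Z 39.8 30.9
220 125 186 S 523.0 W 41.6 93.6 Z 39.4 32.7
224 125 186 S 526.7 W 40.3 93.2 Z 38.1 32.6
228 126 187 S 530.7 W 40.9 93.4 Z 38.5 31.5
232 126 187 S 534.5 W 39.9 93.4 Z 37.7 32.4
236 127 187 S 538.5 W 40.9 92.2 Z 38.9 30.0
240 127 187 S 542.1 W 40.3 92.4 Z 38.7 31.5
244 127 187 S 546.1 W 39.9 92.0 Z 38.9 31.3
248 128 187 S 550.0 W 40.2 92.4 Z 38.9 33.6
252 128 187 S 553.7 W 40.1 92.0 Z 39.7 33.3
256 129 188 S 558.3 W 39.6 91.6 Z 38.1 30.6
260 129 188 S 562.2 W 39.9 91.4 Z 39.6 31.1
264 129 187 S 565.9 W 38.9 91.5 Z 38.9 35.0
268 129 183 S 570.3 W 37.8 89.1 Z 38.0 39.8
272 130 136 S 574.5 W 38.4 40.9 Z 38.3 32.5
276 130 136 S 578.5 W 37.7 40.5 Z 38.2 32.8
280 130 136 S 582.5 W 38.0 40.4 Z 39.8 33.8
284 131 137 S 587.1 W 37.7 40.3 Z 38.5 32.8
288 131 137 S 591.1 W 37.0 40.3 Z 38.3 33.8

[... 996 characters left out ...]
44. 45. 44. 46. 45. 44. 46. 44. 45. 45. 46. 45. 46. 46.
 46. 44. 44. 45. 45. 45. 45. 45.]
cov 190 251 317 [-10.2 -14.7 -41.7] [ -8.6  14.5 -41.3] [-10.5   0.3 -41.7]
cov 195 250 317 [-10.2 -15.3 -39.4] [-10.7  14.4 -39.5] [-10.4   0.3 -39.4]
cov 205 211 357 [-15.8 -31.4 -36.4] [-15.8  31.  -36.3] [-16.3   0.2 -36.5]
cov 215 211 357 [-15.7 -31.8 -31.8] [-14.   31.8 -31.3] [-17.    0.2 -32.2]
cov 230 212 355 [-16.1 -31.7 -25.1] [-16.   30.9 -25. ] [-17.2   0.2 -25.5]
cov 245 213 354 [-16.9 -31.5 -18.4] [-15.6  31.  -17.8] [-17.2   0.2 -18.5]
cov 260 199 352 [-19.3 -37.5 -12.3] [-15.8  30.5 -10.6] [-15.9   0.2 -10.6]
cov 280 215 350 [-18.3 -31.4  -1.9] [-15.7  30.2  -0.5] [-141.9   -0.3  -70.9]
```

Fitting the block and wall edges gives meter yaw ≈ -0.195, catch (0.520, -0.008) and origin (0.5655, -0.0166). This agrees with the keypoints on position; they gave -0.15 for yaw, but the edges are more precise. In the tool frame the cover's origin is at (-0.5, -0.2, 7.2) mm.

```bash
cat >> h.py <<'E'
MO=np.array([0.5655,-0.0166,0.0]); MY=-0.195
CO=np.array([-.5,-.2,7.2])/1e3
def target(xt,zt,th,y=0,mo=MO,my=MY,co=CO):
    "tool pose that puts the tab tips at meter (xt,y,zt) mm with nose-down tilt th"
    r=toolR(my,th); tab=co+np.array([-8,0,60])/1e3
    return mo+R.from_euler('z',my).apply(np.array([xt,y,zt])/1e3)-r.apply(tab), r
def cover_now(mo=MO,my=MY,co=CO):
    p,r=obs(); o=p+r.apply(co); f=R.from_euler('z',my).inv()
    g=lambda l:(f.apply(o+r.apply(np.array([-l[1],0,l[0]])/1e3)-mo)*1e3).round(1)
    ax=f.apply(r.as_matrix()[:,2]); print("tabs",g((60,8)),"tongue",g((-50,8)),"orig",g((0,0)),"tilt",round(float(-np.arcsin(ax[2])),3),"yaw",round(float(ax[1]),3),"F",np.round(get_obs()["ft_force"],1))
E
python3 - <<'E'
from h import *
p,r=obs(); cover_now()
for (a,n) in [((44,75,.17),8),((44,48,.17),2),((50.5,35,.17),3)]:
    q,s=target(*a); print(q.round(4))
    for x in plan(p,r,q,s,1,n): print(x)
    p,r=q,s
E
```

```text
tabs [  9.2 119.1 165.9] tongue [-100.7  113.5  165.9] orig [-50.7 116.  157.9] tilt -0.0 yaw 0.051 F [ 0.2 -1.  -1. ]
[ 0.5423 -0.0118  0.078 ]
[9.9, -14.7, 3.5, 0.0064, 0.0213, 0.0005, 1]
[9.9, -14.6, 3.9, 0.0064, 0.0212, 0.0006, 1]
[9.7, -14.6, 4.1, 0.0063, 0.0213, 0.0005, 1]
[9.7, -14.6, 4.5, 0.0064, 0.0213, 0.0005, 1]
[9.5, -14.6, 4.7, 0.0064, 0.0213, 0.0006, 1]
[9.5, -14.5, 5.0, 0.0064, 0.0212, 0.0005, 1]
[9.3, -14.5, 5.4, 0.0064, 0.0213, 0.0005, 1]
[9.2, -14.5, 5.6, 0.0063, 0.0213, 0.0006, 1]
[ 0.5423 -0.0118  0.051 ]
[13.3, -0.0, 2.3, 0.0, 0.0, 0.0, 1]
[13.3, -0.0, 2.3, 0.0, 0.0, 0.0, 1]
[ 0.5487 -0.0131  0.038 ]
[3.9, 0.0, 2.9, 0.0, 0.0, 0.0, 1]
[3.9, -0.0, 2.8, 0.0, 0.0, 0.0, 1]
[3.9, -0.0, 2.9, 0.0, 0.0, 0.0, 1]
```

play_rows(
  plan=[
    [9.9,-14.7,3.5,0.0064,0.0213,0.0005,1],
    [9.9,-14.6,3.9,0.0064,0.0213,0.0005,1],
    [9.7,-14.6,4.1,0.0064,0.0213,0.0005,1],
    [9.7,-14.6,4.5,0.0064,0.0213,0.0005,1],
    [9.5,-14.6,4.7,0.0064,0.0213,0.0006,1],
    [9.5,-14.5,5.0,0.0064,0.0213,0.0005,1],
    [9.3,-14.5,5.4,0.0064,0.0213,0.0005,1],
    [9.2,-14.5,5.6,0.0064,0.0213,0.0006,1],
    [0,0,0,0,0,0,1],
    [0,0,0,0,0,0,1],
    [0,0,0,0,0,0,1],
  ],
)

```text
clock: 7.68
eef_pos: [0.5424, -0.0119, 0.0781]
tool_rot: [0.075, 0.761, -0.063, 0.641]
ft_force: [-0.2, -0.4, 0.4]
grip_width: 0.062
```

Run:
```python
from h import *
cover_now()
a=camera("scene"); b=camera("top"); w=camera("wrist")
im=[cv2.resize(a["frame"][170:290,220:380],(520,390),interpolation=2),cv2.resize(b["frame"][160:260,260:350],(280,390)[:2],interpolation=2)]
save(np.hstack(im),"s4.png")
p,r=obs()
f=R.from_euler('z',MY).inv()
for n,c in (("scene",a),("top",b),("wrist",w)):
    for t in ["cover_tabs","cover_tongue","cover_ribs","meter_catch","meter_slot"]:
        for x in pinpoint(t,c)[:1]: print(n,t,(f.apply(x["centre"]-MO)*1e3).round(1),round(x["confidence"],2))
```

```text
tabs [44.1 -0.1 75.1] tongue [-64.3  -0.   93.7] orig [-16.4  -0.1  77.4] tilt 0.17 yaw -0.001 F [-0.2 -0.4  0.4]
scene cover_tabs [42.3 -4.1 74.9] 0.88
scene cover_tongue [-63.6   4.1  99.3] 0.98
scene cover_ribs [-37.6   0.3  94. ] 0.95
scene meter_catch [-45.8   0.2  34.7] 0.8
scene meter_slot [54.4  4.5 32.6] 0.81
top cover_tabs [-60.9 205.4   8. ] 0.82
top cover_tongue [-301.5  393.9   10.2] 0.83
top cover_ribs [-69.  121.7  14.8] 0.85
top meter_catch [-44.8  -4.5  38.7] 0.39
top meter_slot [-43.2  -1.9  43.1] 0.49
wrist cover_ribs [-34.3   3.   96.5] 0.59
```

View pics/s4.png

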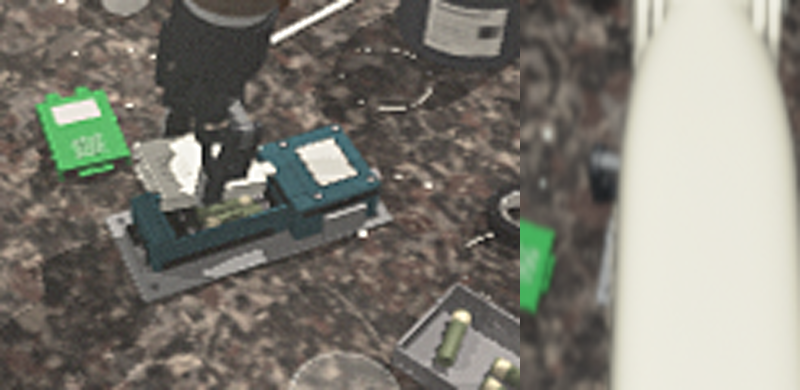

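The scene view shows the tilted cover above the bay, lined up with the meter. I'll lower it to the slot mouth and enter.

play_rows(
  plan=[
    [13.3,0,2.3,0,0,0,1],
    [13.3,0,2.3,0,0,0,1],
    [3.9,0,2.9,0,0,0,1],
    [3.9,0,2.9,0,0,0,1],
    [3.9,0,2.8,0,0,0,1],
    [0,0,0,0,0,0,1],
    [0,0,0,0,0,0,1],
  ],
)

```text
clock: 9.17
eef_pos: [0.5501, -0.0138, 0.0382]
tool_rot: [0.075, 0.76, -0.063, 0.642]
ft_force: [1.8, -0.4, 0.1]
grip_width: 0.0625
```

play_rows(
  plan=[
    [-0.3,0,2.4,0,0,0,1],
    [-0.3,0,2.4,0,0,0,1],
    [-0.3,0,2.4,0,0,0,1],
    [-0.3,0,2.4,0,0,0,1],
    [0,0,0,0,0,0,1],
    [0,0,0,0,0,0,1],
  ],
)

```text
clock: 9.67
eef_pos: [0.5581, -0.0155, 0.0373]
tool_rot: [0.075, 0.761, -0.063, 0.641]
ft_force: [-0.6, -0.6, -1.1]
grip_width: 0.0625
```

Run:
```python
from h import *
cover_now()
a=camera("scene"); save(cv2.resize(a["frame"][180:280,230:370],(700,500),interpolation=2),"s5.png")
f=R.from_euler('z',MY).inv()
for t in ["cover_tabs","cover_tongue","cover_ribs","meter_catch","meter_slot"]:
    for x in pinpoint(t,a)[:1]: print(t,(f.apply(x["centre"]-MO)*1e3).round(1),round(x["confidence"],2))
```

```text
tabs [60.2 -0.6 34.3] tongue [-48.2  -0.5  53. ] orig [-0.2 -0.6 36.6] tilt 0.171 yaw -0.001 F [-0.6 -0.6 -1.1]
cover_tabs [-204.3  351.7    8.2] 0.92
cover_tongue [-70.   98.4   8.6] 0.86
cover_ribs [-64.4 122.6  19.4] 0.83
meter_catch [-47.7  -0.1  36.6] 0.59
meter_slot [53.   2.7 34.5] 0.89
```

View pics/s5.png

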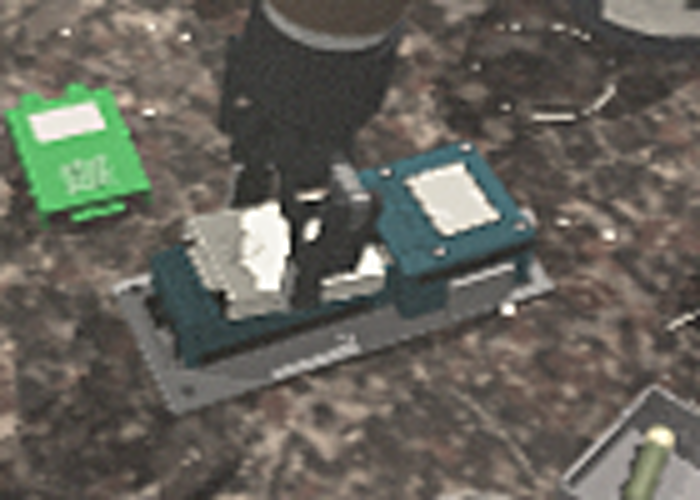

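The tabs slid in about 7 mm with no contact force. Now I'll push fully in, watching the force.

play_rows(
  plan=[
    [-0.24,0,1.5,0,0,0,1],
    [-0.24,0,1.5,0,0,0,1],
    [-0.24,0,1.5,0,0,0,1],
    [-0.24,0,1.5,0,0,0,1],
    [0,0,0,0,0,0,1],
    [0,0,0,0,0,0,1],
  ],
)

```text
clock: 10.47
eef_pos: [0.5643, -0.0167, 0.0373]
tool_rot: [0.075, 0.761, -0.063, 0.641]
ft_force: [1.0, -0.9, -0.5]
grip_width: 0.0626
```

play_rows(
  plan=[
    [-0.2,0,1,0,0,0,1],
    [-0.2,0,1,0,0,0,1],
    [0,0,0,0,0,0,1],
    [0,0,0,0,0,0,1],
  ],
)

```text
clock: 10.8
eef_pos: [0.5659, -0.017, 0.0373]
tool_rot: [0.075, 0.761, -0.063, 0.641]
ft_force: [-0.0, 0.7, -0.5]
grip_width: 0.0622
```

```bash
python3 -c "
from h import *
cover_now()"
```

```text
tabs [68.1 -0.6 34.3] tongue [-40.3  -0.5  53. ] orig [ 7.6 -0.6 36.6] tilt 0.171 yaw -0.001 F [-0.   0.7 -0.5]
```

play_rows(
  plan=[
    [-0.1,0,0.7,0,0,0,1],
    [-0.1,0,0.7,0,0,0,1],
    [0,0,0,0,0,0,1],
    [0,0,0,0,0,0,1],
  ],
)

```text
clock: 11.13
eef_pos: [0.566, -0.0171, 0.037]
tool_rot: [0.075, 0.762, -0.063, 0.64]
ft_force: [-5.3, 1.1, 1.3]
grip_width: 0.0624
```

```bash
python3 -c "
from h import *
cover_now()"
```

```text
tabs [68.2 -0.7 33.8] tongue [-40.1  -0.6  52.8] orig [ 7.7 -0.6 36.3] tilt 0.174 yaw -0.001 F [-5.3  1.1  1.3]
```

Contact is at tab x ≈ 68.2 by my calibration, against 68.5 nominal full depth, so the frame is good to 0.3 mm. Next I'll swing down with a slight back-off.

Run:
```python
from h import *
p,r=obs()
q,s=target(66.8,36.2,0.0,0.3)
for x in plan(p,r,q,s,1,10): print(x)
```

```text
[0.9, 0.1, 0.1, -0.0001, -0.0174, 0.0, 1]
[1.0, 0.1, 0.0, -0.0001, -0.0173, 0.0001, 1]
[0.9, 0.1, 0.1, -0.0001, -0.0174, -0.0, 1]
[1.0, 0.1, -0.0, -0.0001, -0.0174, 0.0, 1]
[0.9, 0.0, -0.0, -0.0001, -0.0173, 0.0, 1]
[0.9, 0.1, -0.0, -0.0001, -0.0174, 0.0001, 1]
[1.0, 0.1, -0.1, -0.0001, -0.0174, 0.0, 1]
[0.9, 0.1, -0.0, -0.0001, -0.0173, 0.0, 1]
[0.9, 0.1, -0.1, -0.0, -0.0174, 0.0001, 1]
[1.0, 0.1, -0.1, -0.0001, -0.0174, -0.0, 1]
```

play_rows(
  plan=[
    [0.1,0,-1.2,0,0,0,1],
    [0.9,0.1,0.1,0,-0.0174,0,1],
    [1,0.1,0,0,-0.0174,0,1],
    [0.9,0.1,0.1,0,-0.0174,0,1],
    [1,0.1,0,0,-0.0174,0,1],
    [0.9,0,0,0,-0.0174,0,1],
    [0.9,0.1,0,0,-0.0174,0,1],
    [0,0,0,0,0,0,1],
    [0,0,0,0,0,0,1],
  ],
)

```text
clock: 11.88
eef_pos: [0.5669, -0.0166, 0.0324]
tool_rot: [0.071, 0.726, -0.067, 0.681]
ft_force: [1.0, 0.4, -0.4]
grip_width: 0.0622
```

```bash
python3 -c "
from h import *
cover_now()
p,r=obs()
q,s=target(66.8,36.2,0.0,0.3)
for x in plan(p,r,q,s,1,5): print(x)"
```

```text
tabs [68.9 -0.  36.6] tongue [-40.8   0.1  43.6] orig [ 8.5  0.  32.4] tilt 0.064 yaw -0.001 F [ 1.   0.4 -0.4]
[1.0, 0.1, -0.3, -0.0002, -0.0128, -0.0, 1]
[0.9, 0.0, -0.3, -0.0003, -0.0128, -0.0, 1]
[1.0, 0.1, -0.3, -0.0002, -0.0128, -0.0, 1]
[0.9, 0.0, -0.3, -0.0003, -0.0128, -0.0001, 1]
[1.0, 0.1, -0.4, -0.0002, -0.0128, 0.0, 1]
```

play_rows(
  plan=[
    [1,0,-0.3,0,-0.0128,0,1],
    [0.9,0,-0.3,0,-0.0128,0,1],
    [1,0,-0.3,0,-0.0128,0,1],
    [0.9,0,-0.3,0,-0.0128,0,1],
    [1,0,-0.4,0,-0.0128,0,1],
    [0,0,0,0,0,0,1],
    [0,0,0,0,0,0,1],
  ],
)

```text
clock: 12.47
eef_pos: [0.5642, -0.0161, 0.0276]
tool_rot: [0.069, 0.704, -0.069, 0.703]
ft_force: [-0.6, -1.0, 3.2]
grip_width: 0.0624
```

Run:
```python
from h import *
cover_now()
a=camera("scene"); c=camera("wrist"); p,r=obs()
save(np.hstack([cv2.resize(a["frame"][190:270,240:340],(400,320),interpolation=2),cv2.resize(c["frame"][140:340,150:400],(400,320),interpolation=2)]),"s6.png")
```

```text
tabs [65.8 -0.  36. ] tongue [-44.2   0.1  36.2] orig [ 5.8  0.  28.1] tilt 0.001 yaw -0.001 F [-0.6 -1.   3.2]
```

View pics/s6.png

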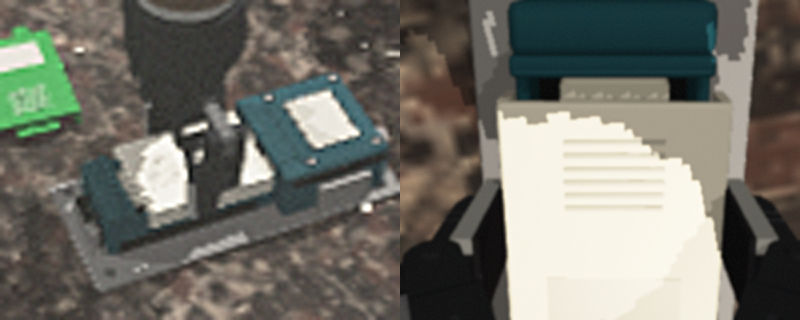

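The cover is level, its tongue just ahead of the lip and low enough, and the pad pushes up with about 3 N. I'll drag it back now.

play_rows(
  plan=[
    [0.2,0,-1,0,0,0,1],
    [0,0,-1,0,0,0,1],
    [0,0,-1,0,0,0,1],
    [0,0,-1,0,0,0,1],
    [0,0,-1,0,0,0,1],
    [0,0,-1,0,0,0,1],
    [0,0,0,0,0,0,1],
    [0,0,0,0,0,0,1],
  ],
)

```text
clock: 13.23
eef_pos: [0.5582, -0.015, 0.027]
tool_rot: [0.069, 0.704, -0.069, 0.703]
ft_force: [0.7, 0.1, 3.9]
grip_width: 0.0617
```

Run:
```python
from h import *
cover_now()
```

```text
tabs [59.7 -0.1 35.4] tongue [-50.3   0.   35.6] orig [-0.3 -0.  27.5] tilt 0.002 yaw -0.001 F [0.7 0.1 3.9]
```

play_rows(
  plan=[
    [0,0,-0.6,0,0,0,1],
    [0,0,0,0,0,0,1],
    [-1,0,0,0,0,0,1],
    [-1,0,0,0,0,0,1],
    [0,0,0,0,0,0,1],
    [0,0,0,0,0,0,1],
  ],
)

```text
clock: 13.73
eef_pos: [0.5577, -0.0149, 0.0289]
tool_rot: [0.069, 0.704, -0.069, 0.703]
ft_force: [2.2, -0.2, 2.6]
grip_width: 0.0627
```

Run:
```python
from h import *
cover_now(); c=camera("wrist")
P=cloud(c); f=R.from_euler('z',MY).inv(); Q=(f.apply((P-MO).reshape(-1,3))*1e3).reshape(P.shape)
# profile along cover midline
for v in range(150,260,4):
    u=285; print(v,Q[v,u].round(1),c["frame"][v,u])
save(cv2.resize(c["frame"][130:290,190:380],(760,640),interpolation=2)[:600],"s7.png")
```

```text
tabs [59.2 -0.1 37.2] tongue [-50.8   0.   37.5] orig [-0.8 -0.1 29.4] tilt 0.002 yaw -0.001 F [ 2.2 -0.2  2.6]
150 [-65.2   0.5  18.4] [13 21 22]
154 [-65.1   0.4  37.3] [13 36 39]
158 [-64.2   0.4  44. ] [18 51 55]
162 [-62.7   0.4  45.4] [23 54 59]
166 [-61.    0.4  45.1] [23 55 60]
170 [-59.4   0.4  45.4] [20 52 57]
174 [-57.8   0.4  45.4] [21 51 56]
178 [-56.2   0.4  45.9] [20 49 55]
182 [-54.3   0.4  44.7] [18 48 52]
186 [-52.4   0.4  44. ] [15 38 42]
190 [-51.    0.4  45.5] [16 46 52]
194 [-49.2   0.4  45.1] [21 51 56]
198 [-47.6   0.4  45.7] [21 50 54]
202 [-45.7   0.4  44.9] [52 60 56]
206 [-43.8   0.4  44.7] [173 165 144]
210 [-42.2   0.4  45.1] [168 160 140]
214 [-40.4   0.4  45.4] [167 158 139]
218 [-38.5   0.4  44.9] [250 246 234]
222 [-36.7   0.4  44.9] [249 245 232]
226 [-35.1   0.4  45.8] [245 240 227]
230 [-33.7   0.4  46.8] [242 238 224]
234 [-31.    0.4  44.5] [246 241 228]
238 [-29.5   0.4  45.5] [238 234 217]
242 [-27.3   0.4  44.8] [249 246 234]
246 [-25.6   0.4  45.4] [236 230 212]
250 [-23.8   0.4  45.6] [250 246 234]
254 [-22.4   0.4  46.7] [235 230 212]
258 [-19.7   0.4  45.1] [249 246 234]
```

View pics/s7.png

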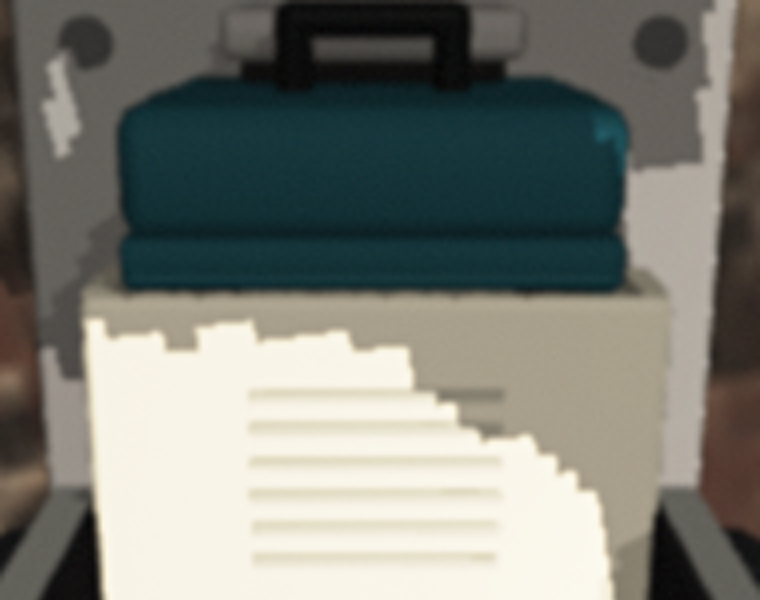

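The tongue is fully hidden under the lip, and the plate edge at (380,295) sits just against it, flush and centred. I'll release and retreat upward.

play_rows(
  plan=[
    [0,0,0,0,0,0,0.3],
    [0,0,0,0,0,0,-0.3],
    [0,0,0,0,0,0,-1],
    [0,0,0,0,0,0,-1],
    [0,0,0,0,0,0,-1],
    [0,0,0,0,0,0,-1],
    [-5,0,0,0,0,0,-1],
    [-15,0,0,0,0,0,-1],
    [-25,0,0,0,0,0,-1],
    [-30,0,0,0,0,0,-1],
    [-30,0,0,0,0,0,-1],
    [-15,0,-30,0,0,0,-1],
    [0,0,-30,0,0,0,-1],
    [0,0,-20,0,0,0,-1],
    [0,0,0,0,0,0,-1],
    [0,0,0,0,0,0,-1],
  ],
)

```text
clock: 15.12
eef_pos: [0.4788, 0.0008, 0.1498]
tool_rot: [0.069, 0.704, -0.069, 0.703]
ft_force: [-0.1, -0.7, -0.0]
grip_width: 0.085
```

Run:
```python
from h import *
c=camera("wrist"); a=camera("scene"); f=R.from_euler('z',MY).inv()
for n,k in (("w",c),("s",a)):
    for t in ["cover","cover_tabs","cover_tongue","cover_ribs","meter_catch","meter_slot"]:
        for x in pinpoint(t,k)[:3]:
            m=f.apply(x["centre"]-MO)*1e3
            if abs(m[1])<30: print(n,t,m.round(1),round(x["confidence"],2))
P=cloud(c); Q=(f.apply((P-MO).reshape(-1,3))*1e3).reshape(P.shape); hsv=cv2.cvtColor(c["frame"],cv2.COLOR_RGB2HSV)
m=(Q[...,2]>38)&(Q[...,2]<54)&(abs(Q[...,0])<60)&(abs(Q[...,1])<45)&(hsv[...,1]<70)&(hsv[...,2]>110)
q=Q[m]; A=np.c_[q[:,:2],np.ones(len(q))]; print(m.sum(),"plane",np.linalg.lstsq(A,q[:,2],rcond=None)[0],q.min(0),q.max(0),cv2.minAreaRect(q[:,:2].astype(np.float32)))
save(np.hstack([cv2.resize(a["frame"][190:270,240:340],(400,320),interpolation=2),cv2.resize(c["frame"][60:380,100:500],(400,320))]),"s8.png")
```

```text
w cover [-2.1  3.3 29.8] 0.89
w cover [60.5 -2.7 34.5] 0.66
w cover_tabs [61.6 -2.1 36.5] 0.75
w cover_tongue [-50.8   2.2  39.4] 0.72
w cover_tongue [-22.3   3.   46.6] 0.57
w cover_ribs [-22.3   4.   46. ] 0.86
w meter_catch [-42.8   4.1  43.8] 0.89
w meter_slot [59.3  0.2 36.9] 0.56
w meter_slot [ 0.5  0.9 32.9] 0.45
w meter_slot [-48.5   1.6  39.5] 0.33
s cover [-1.9 -1.3 32. ] 0.68
s cover_tabs [54.2 -2.  38.1] 0.95
s cover_tongue [-50.8   2.7  38.4] 0.8
s cover_ribs [-25.1   0.   45.1] 0.88
s meter_catch [-47.5  -3.   39.1] 0.55
s meter_slot [53.9  4.6 33.8] 0.62
6089 plane [-1.11640444e-02 -1.00581480e-03  4.49806622e+01] [-57.80547087 -32.74128734  38.01957148] [54.75844528 31.68845457 47.61650862] ((-1.5504341125488281, -0.4837150573730469), (64.10618591308594, 112.75293731689453), 89.72802734375)
```

View pics/s8.png

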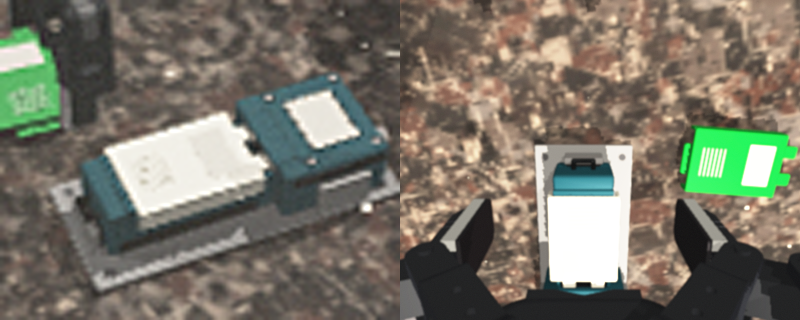

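The cover is home: tabs in the slot, tongue under the lip, tilt about 0.011 rad, sideways offset about 0.5 mm. The gripper is clear, so I'm handing in.

```bash
python3 -c "
from workcell import *
print(job_done(), get_obs()['clock'])"
```

```text
the job is handed in; nothing more can be done
the job is handed in; nothing more can be done
```

The battery cover is back on the meter, and the job was handed in at about 15 s of the 51 s allowed. I gripped the light grey cover across its side walls and hooked its tabs into the slot at a tilt of 0.17 rad. Then I pushed it right in, swung it level, pressed it down on the sprung pad and dragged it back until the tongue was under the catch lip. I kept hold of the walls and pressed from there, so I never pressed on the ribbed end itself.

**Last checks (all passed):**
- **Level:** tilt is about 0.011 rad.
- **Centred:** the cover is about 0.5 mm off the middle line.
- **Locked:** before release, the arm's position put the tongue tip about 4.8 mm under the lip and the tabs about 6 mm in the slot. The tongue was hidden under the lip in the close-up.
- **Clear:** the gripper is open and away from the cover. The largest wrist force I read was about 5.5 N.

**Checks that disagreed:**
- The detection networks put the meter's yaw at about -0.15 rad, but its measured edges gave -0.195. I used the edges, and the fit confirmed them.
- The final network readings for single points scatter by up to 6 mm. For example, the scene camera put the tabs only about 1 mm in the slot, while the wrist camera put them 8.6 mm in.
- I felt contact when pushing in at about the expected depth. Later readings put the tabs 0.7 mm deeper, so the cover may have slipped slightly in the grip.

I did not re-measure the bystanders at the end, but the arm did not go near any of them.

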